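Third hand: press a flanged heat sink on a jig's sprung fence behind a raised guard sash

TASK

A colleague beyond the guard will reach through it to screw the heat sink down, so first slide the clear sash all the way up by its bar handle; it stays where it is left. Then stand the flanged heat sink upright on the jig's bed with the flat back of its flange flush against the sprung fence and its ends level with the fence's ends, and press it gently and steadily into the fence with about 10 N. Finish while still holding it there with that push: do not let go, never push the fence hard home, do not tip the heat sink over, and leave everything else where it is.

Things in the scene. Friction and masses are not known exactly. Their poses are not given: they have to be found in the camera images.
- hatch: The fixed guard frame beyond the jig: two upright aluminium guide posts 306 mm tall, 400 mm apart (centres at y = -200 and +200 mm in its frame), open at the top, joined by a sill 12 mm high. Origin on the table midway between the posts; x points away from the robot through the opening, y along it to the left, z up.
- sash (a joint): Height by which the clear sash is raised, m: 0 fully down on the sill, 0.15 fully up (end stop); it starts near the bottom. The sash (362 mm wide, 126 mm tall, framed, 0.4 kg) slides vertically between the posts and stays where it is left; raising takes about 11 N, plus a little more when moved fast.
- sash_grip (a point): Centre of the sash's handle: level dark steel bar along hatch y, 120 mm long, 16 x 16 mm, 70 mm in front (hatch -x) of the pane, on two arms 10 mm wide at 55 mm either side (100 mm free between). 101 mm above the table with the sash down; the sash's top edge is 38 mm above this point. Can be pinched from above, fingers closing along hatch x.
- heatsink: Flanged heat sink, plain aluminium, about 0.25 kg, standing. Fin block 34 (x) x 44 (y) x 44 (z) mm; on its +x side a flat plate 8 mm thick, 120 mm long (y), 44 mm tall, reaching 38 mm past the block at both ends. Origin: underside, below the fin block's centre; z up; +x from fins to the plate's flat back, 25 mm from the origin. Grip from above across the block's 44 mm (closing along y).
- heatsink_back (a point): Centre of the lower edge of the heat sink's flat back face: 25 mm from its origin along its +x.
- jig: Fixed assembly jig in front of the guard: steel bed 160 (x) x 200 (y) mm, its top 12 mm above the table; a dark spring block at its far edge (x 60 to 78 mm, top 34 mm above the table). Origin on the table under the bed's centre; x points away from the robot, the direction to press in; z up.
- fence: Jig's sprung fence: aluminium bar 120 mm long (y), 10 mm thick, 1 to 41 mm above the bed. Origin on the bed, at the centre of the lower edge of its face towards the robot; axes as the jig's. Slides along jig x only: at rest 20 mm along x from the jig's origin; pressed, it yields by a spring of 800 N/m (no preload: 10 N is 12.5 mm) up to a hard stop at 28 mm.
- plain_sink: Bystander. Small plain aluminium heat sink, 50 x 50 x 30 mm, fins but NO flange plate; origin centre of underside.
- screwdriver: Bystander. Screwdriver lying on the bench.
- tape_roll: Bystander. Roll of clear tape lying flat, 90 mm diameter, 24 mm high.
- screw_bin: Bystander. Open grey plastic bin, 120 x 90 x 50 mm.
- cleaner: Bystander. White bottle, 54 mm diameter, 130 mm tall, standing.
- port_block: Bystander. Steel connector block, 46 x 34 x 30 mm.
- board_carrier: Bystander. Black carrier, 270 x 270 mm, with a circuit board, up to about 45 mm high.
Things that resemble listed ones, but are neither listed nor needed, are in the scene too. Leave any orange or red look-alike of the heatsink alone.

How it is judged:
On the way, in this order (a step that is already met when the one before it is completed fails the run):
1. the sash is raised fully (at least 135 of 150 mm) (value of joint sash above 0.135 m), for 0.2 s.
2. the heat sink stands on the bed, flush and centred on the fence, pressed with 5 to 16 N by the gripper (contact force between heatsink and fence between 5 and 16 N and x of heatsink_back in the frame of fence between -0.004 and 0.004 m and y of heatsink_back in the frame of fence between -0.009 and 0.009 m and angle between the x axis of heatsink and the x axis of fence, either way round below 0.07 rad and angle between heatsink's own z axis and vertical below 0.1 rad and z of heatsink in the frame of jig between 0.009 and 0.017 m and contact force between the fingers and heatsink above 2 N and linear speed of heatsink below 0.01 m/s), for 0.5 s.
At the end, for the whole second after the job is handed in: Sash still up (135 mm or more); heat sink upright on the bed (-3/+5 mm, 0.1 rad), its back flush on the fence (4 mm, 0.07 rad), centred along it within 9 mm, still, touched by the fingers and pressed on the fence with 5 to 16 N, all through the last second (all of step 2 and value of joint sash above 0.135 m); the arm keeps its last pose, push and grip.
It fails at once if the fence is pushed hard (over 23 N, or about to its hard stop) (contact force between heatsink and fence above 23 N or x of fence in the frame of jig above 0.0475 m).
It fails at once if the heat sink is tipped over (angle between heatsink's own z axis and vertical above 0.7 rad).
It fails at once if another thing on the bench is moved more than 30 mm (distance of any of plain_sink, screwdriver, tape_roll, screw_bin, cleaner, port_block, board_carrier from where it was at the start of the episode above 0.03 m).
It also fails if it takes over 56 s, if anything falls off the work surface, if the arm or the gripper's body presses on something with over 40 N, if the wrist force passes 120 N, or if a joint passes its speed limit or range.

ROBOT

A 7-joint arm with a two-finger parallel gripper is mounted at the origin on the work surface. World frame = base frame: x ahead of the robot, y to its left, z up, the work surface at z = 0. Lengths are in m, angles in rad, forces in N, time in s.
With the tool pointing down it reaches from about 0.375 to 0.925 m from the base axis. Payload 3.1 kg.
Tool frame: the origin (TCP) lies between the finger pads; the fingertips stand 19 mm ahead of it and the grasp point (between the pads) is the TCP; z points along the fingers, y is the line along which they close (so a half turn about z gives the same grasp; the last joint's range is limited). The gripper opens to 85 mm and grips with 20 to 120 N. Pads are 22 mm wide; open, the fingers measure 114 mm over their backs; the gripper's body (76 mm by 85 mm) begins 54 mm behind the grasp point. The pads swing forward as they close: fully open they stand 13 mm farther back than shut.
Start: joints at [-1.303, 0.383, 0.044, 1.598, -0.018, 1.161, -0.05], TCP at [0.232, 0.607, 0.25] pointing down, gripper open.
Joint ranges: [-2.61, 2.61], [-0.41, 2.15], [-1.48, 1.57], [0, 2.5], [-1.57, 4.71], [0.05, 1.97], [-2.85, 2.85]. Speed limits (rad/s): [2.79, 2.79, 3.14, 3.14, 3.14, 3.14, 3.14].

INTERFACE

Orientations are given as a unit quaternion [x, y, z, w].
In Python, from bench import move_ptp, movel, move_j, move_gripper, pause, inverse_kinematics, read_camera, camera_params, MotionError, sign_off, look_for, tip_of, read_time_s, read_qpos, read_joint_vel, read_effort, read_eef_pos, read_tcp_rot, read_ft_force, read_ft_torque, read_finger_gap, read_grasp_force gives the robot as it stands. Calls block until the motion is done:
- move_ptp(position, orientation): joint-space move of the TCP to a pose.
- movel(position, orientation=None, speed=0.15): straight line of the TCP; orientation=None keeps the orientation; speed is the mean speed in m/s.
- move_j(angles): joint-space move.
- move_gripper(opening, effort=None): finger opening in m; effort is the grip in N (None keeps the last); returns when the fingers have stopped.
- pause(seconds).
- inverse_kinematics(position, orientation): joint angles nearest the present ones, or None.
- read_camera(name): name is "scene" or "top" or "wrist"; returns the picture (480x640x3 uint8, red, green, blue); there is no depth.
- camera_params(name): a dict with "K" (3x3 intrinsics, pixels), "dist_coeffs" ([k1, k2, p1, p2, k3] as OpenCV has them; the pictures are not rectified), "camera_from_world" (4x4, takes a point from world to camera coordinates). Camera axes: x right, y down, z forward; pixel columns grow to the right and rows downward; lengths in m; the calibration is good to about 2 mm. A picture is of the moment at which its call begins: read the wrist's pose just before it. camera_params takes no time and is no camera call; for the wrist camera it gives the pose at the moment of the call.
A pose or a line that the arm cannot do raises MotionError and nothing moves.
- sign_off(): hands the job in; it is judged then, once.
Trained networks look in the newest picture that a camera, given by its name, has taken for a name from the list of things; names that differ only in an ending like _2 or _b are one class to them, and where a whole thing is asked for, a point or a joint stands for the part that bears it (a point fixed in the world has none). Each returns a list of dicts, best first, with "confidence" (0 to 1); they miss things now and then, are a little off and sometimes report something else, mostly with a low value. They report only what shows in the picture. A call takes as long as a camera call. They do not tell look-alikes from the thing itself.
- look_for(camera, name): "at" ([column, row] in pixels, amid what is visible of it).
- tip_of(camera, name): "at" ([column, row] in pixels: a listed point, or the origin of a listed thing).
Readings, each from a call of its own:
- read_time_s(): time.
- read_qpos(): joint angles.
- read_joint_vel(): joint speeds.
- read_effort(): joint torques, N m.
- read_eef_pos(): TCP position.
- read_tcp_rot(): TCP orientation.
- read_ft_force(): force on the tool from outside, world axes, zero at the start.
- read_ft_torque(): the same for the moment, N m.
- read_finger_gap(): finger opening in m.
- read_grasp_force(): force on a finger pad.
Only numpy, scipy, OpenCV 4.12 (cv2) and the standard library are available. Lean on these libraries where they do the work, as an engineer would, in place of code of your own. Each camera call takes 0.05 s, during which the arm holds its last target. There are 200 camera calls.

## Working session

There is one attempt and no reset: what is moved stays moved. The work goes in short steps, each a Python script; the robot and the scene stay as the last script left them, time stands still between calls to the robot, and variables do not carry over. Pictures are saved under pics/ and viewed, at most 13 in all, crops included, and the job is handed in when it is done.

```bash
ls; mkdir -p pics; cat > h.py <<'E'
import numpy as np, cv2
from bench import *
def save(n,img): cv2.imwrite('pics/'+n+'.png',img[:,:,::-1])
def ray(cam,px,P=None):
    P=P or camera_params(cam);K=np.array(P['K']);D=np.array(P['dist_coeffs']);T=np.array(P['camera_from_world'])
    u=cv2.undistortPoints(np.array([[px]],float),K,D)[0,0]
    R=T[:3,:3];o=-R.T@T[:3,3];d=R.T@np.array([u[0],u[1],1]);return o,d/np.linalg.norm(d)
def onz(cam,px,z,P=None):
    o,d=ray(cam,px,P);return o+d*(z-o[2])/d[2]
def tri(rays):
    A=sum(np.eye(3)-np.outer(d,d) for o,d in rays);b=sum((np.eye(3)-np.outer(d,d))@o for o,d in rays)
    p=np.linalg.solve(A,b);return p,[float(np.linalg.norm((np.eye(3)-np.outer(d,d))@(p-o))) for o,d in rays]
def proj(cam,p,P=None):
    P=P or camera_params(cam);T=np.array(P['camera_from_world'])
    return cv2.projectPoints(np.atleast_2d(p).astype(float),cv2.Rodrigues(T[:3,:3])[0],T[:3,3],np.array(P['K']),np.array(P['dist_coeffs']))[0][:,0]
E
python3 - <<'E'
from h import *
np.set_printoptions(precision=3,suppress=True)
for c in ['scene','top']:
    save(c+'0',read_camera(c)); P=camera_params(c); o,d=ray(c,[320,240]);print(c,o,d)
    for n in ['heatsink','heatsink_back','sash_grip','fence','jig','hatch','plain_sink']:
        for f in (look_for,tip_of):
            print(n,f.__name__,[(np.round(r['at'],1).tolist(),round(r['confidence'],2)) for r in f(c,n)][:4])
print(read_time_s(),read_tcp_rot(),read_qpos())
E
```

```text
pics
scene [ 1.247 -0.965  0.934] [-0.504  0.635 -0.585]
heatsink call [([242.1, 314.5], 0.98), ([205.7, 286.4], 0.91), ([282.9, 231.5], 0.83)]
heatsink call [([240.3, 317.0], 0.98), ([207.2, 295.1], 0.69), ([283.3, 239.0], 0.55), ([360.6, 252.6], 0.2)]
heatsink_back call [([283.0, 235.0], 0.96), ([241.8, 315.0], 0.81), ([375.5, 206.3], 0.73), ([207.7, 287.3], 0.66)]
heatsink_back call [([287.7, 236.4], 0.77), ([212.4, 296.9], 0.66)]
sash_grip call [([382.3, 261.4], 0.69), ([373.0, 263.2], 0.59), ([404.8, 171.1], 0.3)]
sash_grip call [([360.6, 249.8], 0.83), ([233.1, 265.4], 0.32)]
fence call [([324.0, 267.3], 0.86)]
fence call [([323.6, 272.1], 0.83), ([320.9, 206.9], 0.67)]
jig call [([313.6, 277.1], 0.77)]
jig call [([317.5, 274.6], 0.71), ([435.4, 212.4], 0.33)]
hatch call [([375.3, 264.0], 0.83)]
hatch call [([386.4, 288.9], 0.93), ([319.0, 275.7], 0.34)]
plain_sink call [([375.8, 205.7], 0.64), ([449.2, 215.3], 0.27)]
plain_sink call [([375.0, 209.3], 0.48)]
top [ 0.378 -0.058  1.403] [ 0.105 -0.008 -0.994]
heatsink call [([324.9, 234.6], 0.71), ([305.6, 303.2], 0.69), ([421.4, 243.5], 0.63)]
heatsink call [([417.5, 246.7], 0.8), ([421.2, 302.5], 0.77), ([305.0, 303.1], 0.77)]
heatsink_back call [([424.4, 246.9], 0.8), ([304.4, 301.5], 0.76), ([420.7, 299.1], 0.7), ([447.1, 181.4], 0.46)]
heatsink_back call [([419.4, 293.5], 0.97), ([426.4, 238.9], 0.83), ([300.5, 301.7], 0.59)]
sash_grip call [([305.1, 159.4], 0.76)]
sash_grip call []
fence call [([323.1, 223.6], 0.63)]
fence call [([324.8, 229.3], 0.79)]
jig call [([322.6, 237.1], 0.81), ([376.2, 313.3], 0.52)]
jig call [([325.7, 236.2], 0.59)]
hatch call [([307.0, 160.1], 0.79), ([319.2, 223.4], 0.43)]
hatch call [([309.8, 164.5], 0.73), ([520.7, 272.3], 0.38)]
plain_sink call [([193.2, 247.4], 0.73)]
plain_sink call [([191.7, 251.9], 0.76)]
1.5 [ 0.182  0.983 -0.    -0.   ] [-1.303  0.383  0.044  1.598 -0.018  1.161 -0.05 ]
```

View pics/scene0.png

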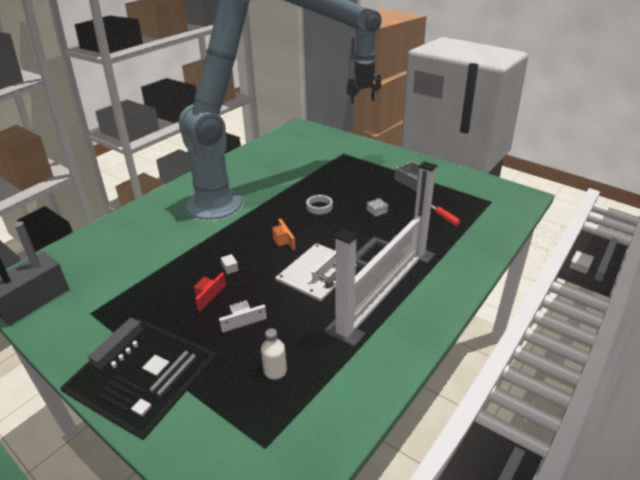

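View pics/top0.png

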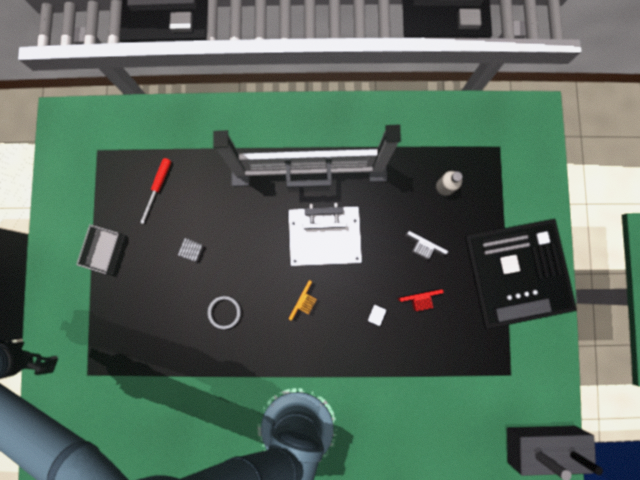

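The scene view shows three flanged sinks: red at (207,290), orange at (283,235) and plain aluminium at (242,315). In the top view they are at (421,299), (304,302) and (424,244). The plain aluminium one fits the description, since red and orange are look-alikes to leave alone. The jig is at top (324,237), the fence near (325,228), and the sash handle near (308,182). Next I'll triangulate coarsely and confirm with enlarged crops.

```bash
python3 - <<'E'
from h import *
np.set_printoptions(precision=3,suppress=True)
t=cv2.imread('pics/top0.png');s=cv2.imread('pics/scene0.png')
a=cv2.resize(t[130:280,210:460],None,fx=3.2,fy=3.2,interpolation=cv2.INTER_CUBIC)[:,:800]
cv2.imwrite('pics/cropt.png',a)
b=cv2.resize(s[150:350,190:450],None,fx=3,fy=3,interpolation=cv2.INTER_CUBIC);cv2.imwrite('pics/crops.png',b)
print('hs',tri([ray('scene',[242,315]),ray('top',[423,245])]))
for z in (0,.025,.044): print(z,onz('top',[423,245],z),onz('scene',[242,315],z))
print('jig',onz('top',[324,237],.012),onz('scene',[315,272],.012))
print('grip',onz('top',[308,184],.1))
E
```

```text
hs (array([ 0.506, -0.36 ,  0.026]), [0.002218934955772094, 0.0022189349557721547])
0 [ 0.509 -0.364 -0.   ] [ 0.482 -0.344  0.   ]
0.025 [ 0.507 -0.358  0.025] [ 0.503 -0.36   0.025]
0.044 [ 0.505 -0.354  0.044] [ 0.518 -0.373  0.044]
jig [ 0.533 -0.08   0.012] [ 0.537 -0.098  0.012]
grip [ 0.668 -0.037  0.1  ]
```

View pics/cropt.png

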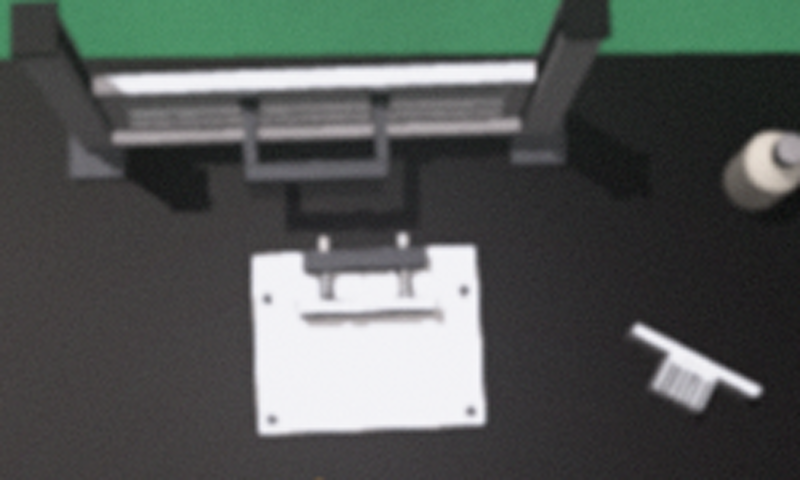

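View pics/crops.png

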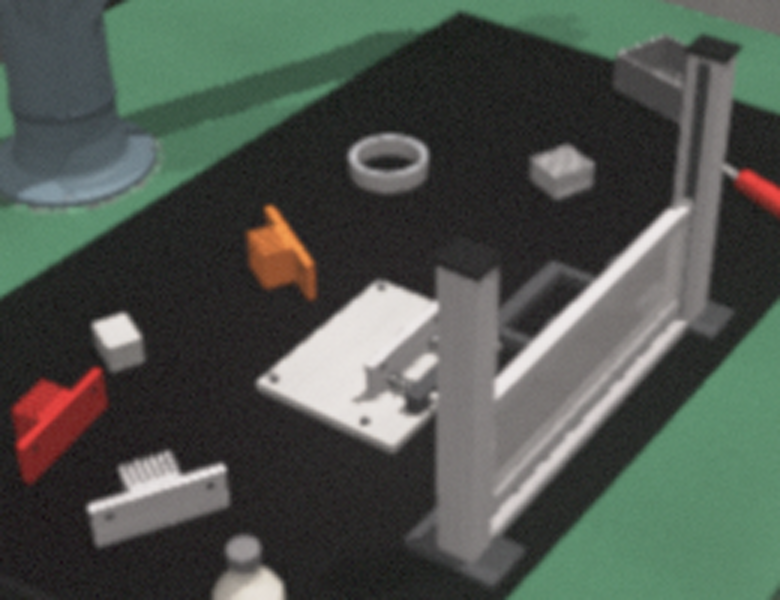

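The crops confirm it. The aluminium flanged sink is at crop_t (690,365), with a flange running (635,328)–(758,392) and its fins facing the robot, so its +x yaw is about −27°. The handle bar runs from crop_t (246,173) to (388,170), and the bed corners are (252,255), (475,246), (485,425) and (260,433). Next I'll take wrist views for accuracy.

```bash
cat >> h.py <<'E'
def q(a): return [float(np.cos(a/2)),float(np.sin(a/2)),0.,0.]
def px(c,off=(210,130),s=3.2): return [(c[0]+.5)/s+off[0]-.5,(c[1]+.5)/s+off[1]-.5]
def yaw(v): return float(np.arctan2(v[1],v[0]))
np.set_printoptions(precision=4,suppress=True)
E
python3 - <<'E'
from h import *
B=np.array([onz('top',px(c),.012) for c in [(252,255),(475,246),(485,425),(260,433)]])
print('bed',B.mean(0),np.degrees([yaw(B[0]-B[3]),yaw(B[1]-B[2]),yaw(B[0]-B[1])-np.pi/2,yaw(B[3]-B[2])-np.pi/2]),np.linalg.norm(B-np.roll(B,1,0),axis=1))
H=np.array([onz('top',px(c),.11) for c in [(246,173),(388,170)]]);print('bar',H,np.linalg.norm(H[0]-H[1]))
F=np.array([onz('top',px(c),.044) for c in [(635,328),(758,392)]]);print('fl',F,F.mean(0),np.linalg.norm(F[0]-F[1]),np.degrees(yaw(F[0]-F[1]))-90)
move_ptp([.50,-.06,.34],q(np.pi/2))
I={}
P1=camera_params('wrist');save('w1',read_camera('wrist'))
r1={n:tip_of('wrist',n)[:2] for n in ['sash_grip','fence','jig']}
o,d=ray('wrist',[320,240]);print(read_eef_pos(),o,d,read_qpos())
print({n:[(np.round(k['at'],1).tolist(),round(k['confidence'],2)) for k in v] for n,v in r1.items()})
for n,p in [('bar',[.668,-.037,.105]),('bed',[.533,-.08,.012]),('hs',[.506,-.36,.026])]: print(n,proj('wrist',p))
print(read_time_s())
E
```

```text
bed [ 0.537  -0.0819  0.012 ] [2.543  2.1907 1.9139 1.6955] [0.1597 0.1999 0.1604 0.1989]
bar [[ 0.6668  0.0208  0.11  ]
 [ 0.6683 -0.0983  0.11  ]] 0.11911353224692141
fl [[ 0.5415 -0.3136  0.044 ]
 [ 0.485  -0.4189  0.044 ]] [ 0.5132 -0.3663  0.044 ] 0.11950323987147987 -28.247137476948858
[ 0.5002 -0.0593  0.3399] [0.5006 0.0108 0.4633] [ 0.0134 -0.2805 -0.9598] [-0.8214  0.0055  0.8753  1.8625 -0.0041  1.2756  0.0564]
{'sash_grip': [([497.2, 181.4], 0.87)], 'fence': [([364.1, 206.5], 0.78), ([344.1, 203.6], 0.58)], 'jig': [([342.7, 205.4], 0.66)]}
bar [[497.2977 180.5468]]
bed [[342.5682 206.1077]]
hs [[318.5931 414.3123]]
4.2667
```

View pics/w1.png

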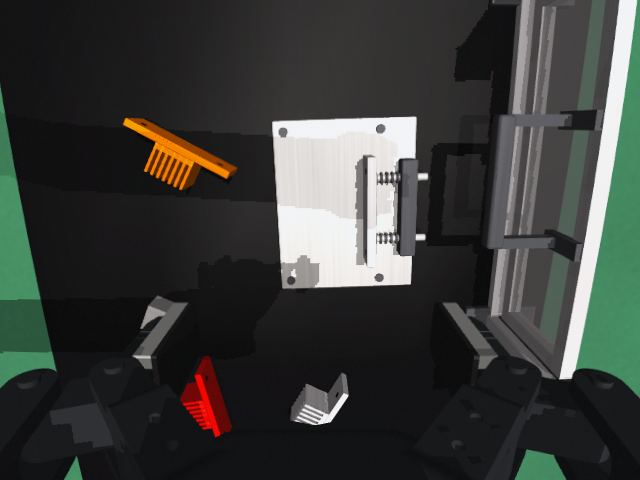

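The w1 view shows the jig bed corners at about (273,122), (417,117), (411,284) and (282,289), and the fence top at (369,156)–(371,267). The handle bar is at (497,116)–(495,247), and the aluminium sink at (320,400) is partly hidden. Next I'll measure the bar's height from two views, then grasp it and lift the sash.

```bash
python3 - <<'E'
from h import *
B=np.array([onz('wrist',c,.012) for c in [(273,122),(417,117),(411,284),(282,289)]])
print('bed',B.mean(0),np.degrees([yaw(B[1]-B[0]),yaw(B[2]-B[3]),yaw(B[0]-B[3])-np.pi/2,yaw(B[1]-B[2])-np.pi/2]),np.linalg.norm(B-np.roll(B,1,0),axis=1))
for w,t in [((497,115),(246,172)),((496,247.5),(388,169)),((496.5,181.3),(317,171))]: print('bar',tri([ray('wrist',w),ray('top',px(t))]))
for z in (.1,.115): print([onz('wrist',w,z) for w in [(497,115),(496,247.5)]])
f=np.array([onz('wrist',w,.053) for w in [(364,155),(365,267),(376,155),(377,267)]]);print('fence top',f)
# second wrist view, nearer the bar
move_ptp([.60,-.11,.32],q(np.pi/2))
P=camera_params('wrist');save('w2',read_camera('wrist'));r=tip_of('wrist','sash_grip')
print(r[:2],proj('wrist',[.668,-.037,.105]))
E
```

```text
bed [ 0.5369 -0.0819  0.012 ] [2.0965 2.3748 1.6221 1.8604] [0.1985 0.1586 0.1978 0.1595]
bar (array([0.6763, 0.0224, 0.0709]), [0.0007562353525323514, 0.00075623535253239])
bar (array([ 0.6679, -0.0976,  0.1183]), [0.0007177450303496014, 0.000717745030349696])
bar (array([ 0.6707, -0.0386,  0.0979]), [2.9299352262810713e-05, 2.9299352262805773e-05])
[array([0.6631, 0.0209, 0.1   ]), array([ 0.6773, -0.1029,  0.1   ])]
[array([0.6564, 0.0205, 0.115 ]), array([ 0.67  , -0.0982,  0.115 ])]
fence top [[ 0.551  -0.0186  0.053 ]
 [ 0.5563 -0.1401  0.053 ]
 [ 0.5633 -0.0185  0.053 ]
 [ 0.5695 -0.1401  0.053 ]]
[{'at': [400.4, 123.5], 'confidence': 0.87}] [[397.0588 122.5927]]
```

View pics/w2.png

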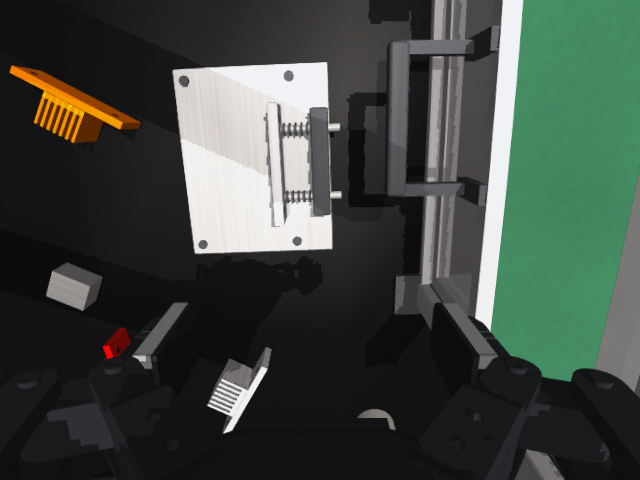

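```bash
python3 - <<'E'
from h import *
for n,a,b,z in [('feet',(70,178),(512,163),.01),('feet2',(124,178),(565,163),.01),('sashtop',(95,86),(535,66),.15),('sashtop2',(100,100),(535,82),.15),('bar',(246,181),(388,178),.1)]:
    A=onz('top',px(a),z);C=onz('top',px(b),z);print(n,A,C,np.degrees(yaw(A-C))-90)
for n,a,b,z in [('barL',(391,42),(389,195),.11),('barR',(408,42),(405,195),.11),('sashtop',(522,0),(493,280),.15),('sashtopL',(501,0),(478,280),.15)]:
    A=onz('wrist',a,z);C=onz('wrist',b,z);print(n,A,C,np.degrees(yaw(A-C))-90,np.linalg.norm(A-C))
g=cv2.imread('pics/w2.png',0)
for r in (60,120,180): print(r,g[r,380:425])
g=cv2.imread('pics/w1.png',0)
for r in (130,180,230): print(r,g[r,480:520])
g=cv2.imread('pics/top0.png',0)
for c in (292,309,326): print(c,g[176:192,c])
E
```

```text
feet [0.6861 0.1867 0.01  ] [ 0.6964 -0.2134  0.01  ] 1.4773037608815542
feet2 [0.6856 0.1375 0.01  ] [ 0.6961 -0.2613  0.01  ] 1.5091881683274408
sashtop [0.7321 0.1427 0.15  ] [ 0.7455 -0.2184  0.15  ] 2.1236210757400755
sashtop2 [0.7202 0.1384 0.15  ] [ 0.732  -0.2181  0.15  ] 1.8916956714199955
bar [0.6621 0.0214 0.1   ] [ 0.6637 -0.0985  0.1   ] 0.7468485863146697
barL [0.6593 0.0239 0.11  ] [ 0.6632 -0.0967  0.11  ] 1.8632103568233163 0.12068158054849601
barR [0.6726 0.024  0.11  ] [ 0.677  -0.0967  0.11  ] 2.0569954684347067 0.12080543080453097
sashtop [0.7408 0.0447 0.15  ] [ 0.7436 -0.1587  0.15  ] 0.8009383293209567 0.2034282939838691
sashtopL [0.7262 0.0443 0.15  ] [ 0.7313 -0.1586  0.15  ] 1.4473422233762108 0.20293973052902894
60 [ 59  58  58  59  59  58  47  30  26  41  64  78  95 112 116 115 116 115
 113 112 111 110 108 109 110 111 109  99  85  63  54  23  22  22  23  24
  24  22  23  22  23  23  23  22  23]
120 [ 48  48  48  47  47  43  24  27  42  65  79  95 108 109 110 110 106 105
 103 102 103 103 103 103 103 100  89  67  35  24  23  22  22  21  23  23
  22  24  22 
[... 180 characters left out ...]
 39  39  39  40  39  38  30  16  16  19  22  24  24  27  27  40
  58  70  83  99 104 105 105 103 102  99  99  96  97  98  98  94  95 133
 161 162 140 123]
180 [ 34  35  35  24  17  15  15  20  24  24  25  27  27  50  67  77  89 101
 101 102 100  97  95  94  93  95  96  96  92  98 144 160 163 165 134 123
 121 108  71  71]
230 [ 20  13  15  23  26  26  26  29  47  66  78  86  93  94  95  94  94  91
  91  92  93  93  93  90  99 159 151 124 124 123 120 109  84  69  70  69
  69  70  68 144]
292 [ 30  28  33  35  47  79  99 104 105  91  67  47  44  48  52  53]
309 [ 33  33  35  52  77  95 103 106 101  85  58  48  49  49  52  53]
326 [ 43  42  46  61  81  99 100 101  91  67  51  47  50  44  51  55]
```

```bash
python3 - <<'E'
from h import *
P=camera_params('wrist')
r2=ray('wrist',(398.5,118.7)); T=np.array(P['camera_from_world']);e=np.array(read_eef_pos())
T1=T.copy();T1[:3,3]=T[:3,3]+T[:3,:3]@(e-np.array([.5002,-.0593,.3399]));P1=dict(P,camera_from_world=T1)
g,err=tri([ray('wrist',(502,181.3),P1),r2,ray('top',px((317,169)))]);print('bar top',g,err)
z=float(np.clip(g[2]-.008,.100,.112));h=np.radians(1.9);Q=q(np.pi/2+h)
g2=onz('wrist',(398.5,118.7),z+.008);print(g2,z)
x,y=float(g2[0]),float(g2[1])
move_gripper(.055,60)
move_ptp([x,y,.22],Q); movel([x,y,z],Q,speed=.15)
print(read_eef_pos(),read_ft_force(),read_time_s())
move_gripper(.0,60);pause(.2)
print(read_finger_gap(),read_grasp_force(),read_ft_force(),read_time_s())
movel([x,y,z+.02],Q,speed=.08);print(read_eef_pos(),read_ft_force(),read_finger_gap())
save('s1',read_camera('scene'))
E
```

```text
bar top [ 0.6679 -0.0364  0.1146] [0.00013678015251232889, 0.002467340676786493, 0.0025990808420191325]
[ 0.6671 -0.034   0.1146] 0.10658025365816215
[ 0.6674 -0.0347  0.1077] [-1.6014 -0.8747 -0.4636] 6.8333
0.015140589621783322 60.36888062953949 [-4.9694  0.0783  2.716 ] 7.4667
[ 0.6654 -0.0342  0.1268] [-5.247  -0.3368 -2.4637] 0.014882999361240755
```

```bash
python3 - <<'E'
from h import *
e=np.array(read_eef_pos());Q=read_tcp_rot();x,y=float(e[0]),float(e[1])
h=np.radians(1.9);Q=q(np.pi/2+h);x,y=.6671,-.0343
movel([x,y,.24],Q,speed=.1);print(read_eef_pos(),read_ft_force(),read_finger_gap())
for z in (.244,.248,.251,.254):
    movel([x,y,z],Q,speed=.05);f=read_ft_force();print(read_eef_pos(),f)
    if f[2]<-22: break
print(read_finger_gap(),read_time_s())
save('s2',read_camera('scene'))
s=[cv2.imread(f'pics/{n}.png')[130:360,300:460] for n in('scene0','s2')]
cv2.imwrite('pics/cmp.png',cv2.resize(np.hstack(s),None,fx=2.4,fy=2.4))
E
```

```text
[ 0.6654 -0.0342  0.2423] [-8.0044 -0.1912 -6.9002] 0.01526491630767299
[ 0.6654 -0.0342  0.2461] [-7.7383  0.4602 -7.2   ]
[ 0.6654 -0.0341  0.2476] [ -4.4964  -0.8573 -16.3284]
[ 0.6654 -0.0342  0.2477] [ -0.5623  -2.4975 -26.0325]
0.014936826344315948 9.95
```

View pics/cmp.png

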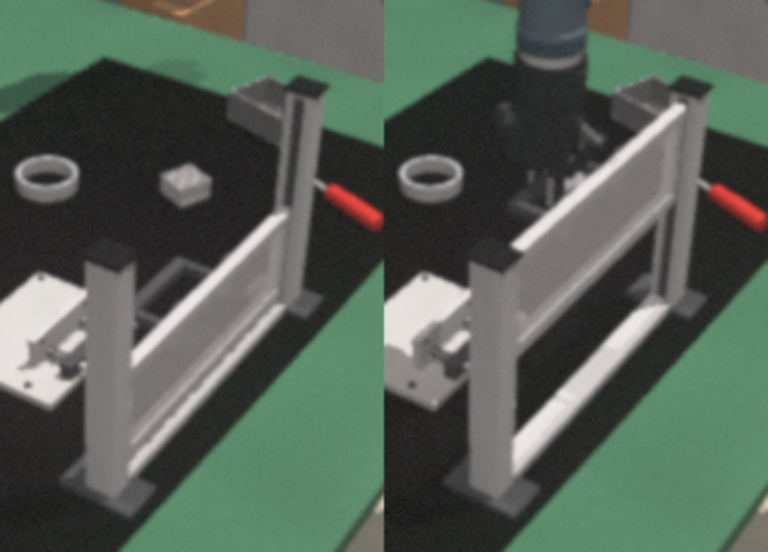

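The picture shows the sash at its top, about level with the post heads, and the force confirms the end stop. Next I'll release the handle, retreat, and look at the aluminium sink from two wrist poses.

```bash
python3 - <<'E'
from h import *
h=np.radians(1.9);Q=q(np.pi/2+h);x,y=.6671,-.0343
movel([x,y,.2485],Q,speed=.05);print(read_ft_force())
move_gripper(.055,60);pause(.1);print(read_finger_gap(),read_ft_force())
movel([x,y,.32],Q,speed=.15)
move_gripper(.085,60)
a=np.radians(151.8)
print(inverse_kinematics([.48,-.34,.26],q(a)))
move_ptp([.50,-.2,.32],q(a))
import pickle
R=[]
for i,p in enumerate([[.45,-.32,.24],[.52,-.40,.24]]):
    move_ptp(p,q(a));pause(.15);P=camera_params('wrist');img=read_camera('wrist');save('hs%d'%i,img)
    print(read_eef_pos(),[(n,[(np.round(k['at'],1).tolist(),round(k['confidence'],2)) for k in tip_of('wrist',n)[:2]]) for n in('heatsink','heatsink_back')]);R.append({k:np.array(v) for k,v in P.items()})
pickle.dump(R,open('R.pkl','wb'));print(read_time_s())
cv2.imwrite('pics/hs01.png',cv2.resize(np.hstack([cv2.imread('pics/hs0.png'),cv2.imread('pics/hs1.png')]),(800,300),interpolation=cv2.INTER_AREA))
E
```

```text
[ -5.2859  -0.5815 -17.9659]
0.05526074841168889 [-4.9479  0.5587  2.4663]
[-0.1635  0.3444  0.8704  1.7725 -0.2858  1.1574  1.8731]
[ 0.4522 -0.3184  0.2407] [('heatsink', [([227.7, 112.7], 0.91), ([301.7, 259.0], 0.81)]), ('heatsink_back', [([247.2, 134.9], 0.95), ([302.1, 280.7], 0.7)])]
[ 0.5197 -0.399   0.2403] [('heatsink', [([345.6, 157.6], 0.57)]), ('heatsink_back', [([341.7, 181.7], 0.9), ([291.7, 18.3], 0.64)])]
14.6917
```

View pics/hs01.png

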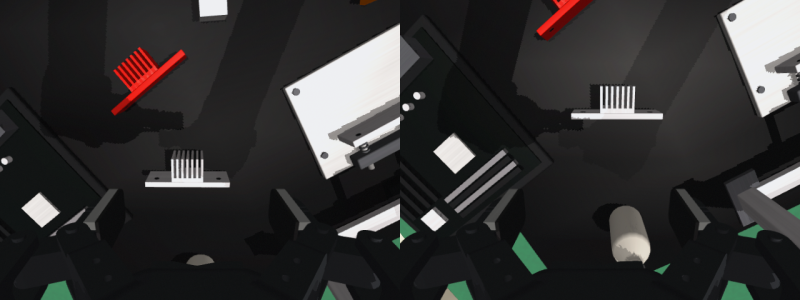

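Views hs0 and hs1 show the aluminium sink with its plate strip at hs0 px (232–368, ~295) and hs1 px (274–421, ~186). The red look-alike is separate, to the upper left. The cleaner bottle is just beyond the sink. Next I'll extract the plate's top strip and triangulate it.

```bash
python3 - <<'E'
from h import *
import pickle
R=pickle.load(open('R.pkl','rb'));C=[]
for i,(x0,y0,x1,y1) in enumerate([(215,285,385,305),(260,176,435,196)]):
    g=cv2.imread(f'pics/hs{i}.png',0)
    m=np.zeros_like(g);m[y0:y1,x0:x1]=(g[y0:y1,x0:x1]>170)
    n,l,s,c=cv2.connectedComponentsWithStats(m);k=1+np.argmax(s[1:,4]);print(s[k],)
    yy,xx=np.nonzero(l==k)
    # ends: mean of leftmost/rightmost columns; far edge(bottom) line
    L=xx.min();Rr=xx.max();rows=[(yy[xx==cc].min(),yy[xx==cc].max()) for cc in (L+4,(L+Rr)//2,Rr-4)];print(L,Rr,rows)
    # bottom (back) edge fit
    cols=np.arange(L+4,Rr-3);b=np.array([yy[xx==cc].max()+.5 for cc in cols]);f=np.polyfit(cols,b,1)
    C.append([(L-.5,np.polyval(f,L-.5)),(Rr+.5,np.polyval(f,Rr+.5))])
P=[]
for j in (0,1):
    p,e=tri([ray('wrist',C[i][j],R[i]) for i in (0,1)]);P.append(p);print(C[0][j],C[1][j],p,e)
P=np.array(P);v=P[1]-P[0];print('len',np.linalg.norm(v),'yaw',np.degrees(yaw(v))-90,P.mean(0))
for i in (0,1):
    Z=np.array([onz('wrist',c,.044,R[i]) for c in C[i]]);v=Z[1]-Z[0];print('z.044:',Z.mean(0),np.linalg.norm(v),np.degrees(yaw(v))-90)
E
```

```text
[ 232  285  135   15 1345]
232 366 [(np.int64(291), np.int64(298)), (np.int64(285), np.int64(298)), (np.int64(292), np.int64(299))]
[ 274  176  147   15 1597]
274 420 [(np.int64(181), np.int64(188)), (np.int64(176), np.int64(189)), (np.int64(182), np.int64(190))]
(np.float64(231.5), np.float64(298.1595718503937)) (np.float64(273.5), np.float64(189.147873005943)) [ 0.4864 -0.4191  0.045 ] [0.00017811935410553238, 0.0001781193541055065]
(np.float64(366.5), np.float64(299.34436515748035)) (np.float64(420.5), np.float64(190.6291054113231)) [ 0.5438 -0.3143  0.0444] [0.00048210691450258926, 0.0004821069145024779]
len 0.11946409178151113 yaw -28.730492424624593 [ 0.5151 -0.3667  0.0447]
z.044: [ 0.515  -0.3672  0.044 ] 0.11946540920369948 -28.49750068540048
z.044: [ 0.5154 -0.3666  0.044 ] 0.11996536959613135 -28.742844550766698
```

```bash
python3 - <<'E'
from h import *
a=np.radians(180-28.6);s=np.radians(-28.6);b=np.array([.5152,-.3668]);c=b-.025*np.array([np.cos(s),np.sin(s)])
x,y=map(float,c);Q=q(a);print(c)
move_ptp([x,y,.14],Q);movel([x,y,.028],Q,speed=.12);pause(.2);print(read_eef_pos(),read_ft_force(),read_time_s())
move_gripper(0,80);pause(.2)
print(read_finger_gap(),read_grasp_force(),read_eef_pos(),read_ft_force())
movel([x,y,.15],Q,speed=.15);print(read_finger_gap(),read_grasp_force(),read_ft_force())
j=np.radians(2.0);X=np.array([np.cos(j),np.sin(j)]);f=np.array([.537,-.0819])+.02*X;t=f-.05*X
Q=q(np.pi+j)
move_ptp([float(t[0]),float(t[1]),.15],Q);pause(.3)
movel([float(t[0]),float(t[1]),.05],Q,speed=.12);pause(.4)
print('cmd',t,read_eef_pos(),read_tcp_rot(),read_ft_force(),read_finger_gap(),read_qpos(),read_time_s())
import pickle;pickle.dump({k:np.array(v) for k,v in camera_params('wrist').items()},open('W.pkl','wb'))
save('p0',read_camera('wrist'));save('pt0',read_camera('top'))
A=cv2.resize(cv2.imread('pics/p0.png'),(480,360));B=cv2.resize(cv2.imread('pics/pt0.png')[180:280,280:370],(320,360),interpolation=cv2.INTER_CUBIC)
cv2.imwrite('pics/p0c.png',np.hstack([A,B]))
E
```

```text
[ 0.4933 -0.3548]
[ 0.4938 -0.3552  0.0289] [-0.0471 -0.3435  0.3096] 16.5
0.042946675312623646 81.93862795829773 [ 0.4935 -0.3552  0.0284] [ 0.3694 -0.5981  2.6053]
0.042865898652440663 81.6943895816803 [-0.3047 -0.0662 -2.4942]
cmd [ 0.507  -0.0829] [ 0.5073 -0.0828  0.0503] [-0.0175  0.9998  0.0001  0.0003] [-0.1025  0.3589 -2.5161] 0.042911451345915515 [-0.509   0.5055  0.6961  2.0841 -0.4925  0.7172  2.1123] 20.8667
```

View pics/p0c.png

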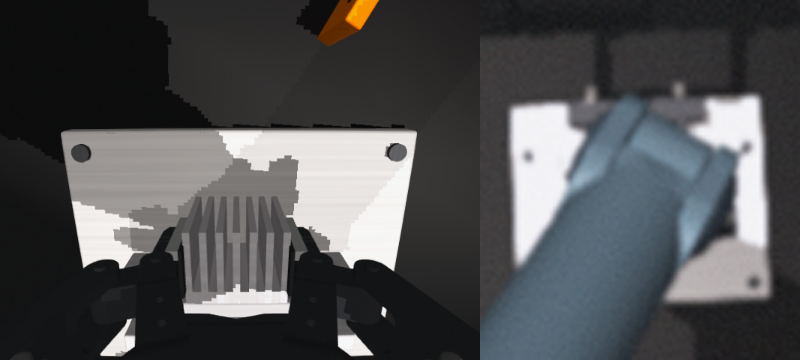

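The sink is held upright over the bed with its fins towards the robot. The bed's near corners are at wrist px (83,174) and (556,174). Next I'll check centring with these, then lower and push in small force-monitored steps.

```bash
python3 - <<'E'
from h import *
g=cv2.imread('pics/p0.png',0).astype(int)
for r in (180,190): 
    xs=np.nonzero(g[r]>60)[0];xs=xs[xs<620];print(r,xs.min(),xs.max(),onz('wrist',(xs.min()-.5,r),.012),onz('wrist',(xs.max()+.5,r),.012))
E=np.array([[c,np.argmax(g[150:200,c]>80)+150-.5] for c in range(100,540,20)]);f=np.polyfit(E[:,0],E[:,1],1)
A,B=[onz('wrist',(c,np.polyval(f,c)),.012) for c in (83,556)];print('near edge',A,B,np.degrees(yaw(A-B))-90,(A+B)/2)
print(read_eef_pos())
j=np.radians(2.0);X=np.array([np.cos(j),np.sin(j)]);t=np.array([.537,-.0819])-.03*X
for z in (.044,.0415,.040,.039):
    movel([float(t[0]),float(t[1]),z],speed=.03);pause(.15);F=read_ft_force();print(z,read_eef_pos(),F)
    if F[2]>-.5: break
print(read_time_s())
E
```

```text
180 81 555 [ 0.462  -0.1822  0.012 ] [0.4551 0.0155 0.012 ]
190 83 554 [ 0.4661 -0.1818  0.012 ] [0.4593 0.0159 0.012 ]
near edge [ 0.4588 -0.1807  0.012 ] [0.4514 0.015  0.012 ] -177.8461385590806 [ 0.4551 -0.0829  0.012 ]
[ 0.5071 -0.0829  0.0501]
0.044 [ 0.507 -0.083  0.044] [-0.2509 -0.0678 -2.2731]
0.0415 [ 0.507  -0.083   0.0415] [-0.4478 -0.4062 -1.7484]
0.04 [ 0.5075 -0.0831  0.0404] [-0.5642  0.784   1.4565]
22.2667
```

```bash
python3 - <<'E'
from h import *
j=np.radians(2.1);X=np.array([np.cos(j),np.sin(j)]);t=np.array([.507,-.0822]);Q=q(np.pi+j)
def go(s,v=.02):
    p=t+s*X;movel([float(p[0]),float(p[1]),.0403],Q,speed=v);pause(.1)
    F=np.mean([read_ft_force() for _ in range(4)],0);e=np.array(read_eef_pos());s_=(e[:2]-t)@X
    print(f'{s*1e3:.1f} act {s_*1e3:.2f} z {e[2]:.4f} F {F@np.r_[X,0]:.2f} Fz {F[2]:.2f}');return F@np.r_[X,0]
go(.010,.05);f0=go(.017,.03)
for s in np.arange(.020,.046,.002):
    if go(s)<-7.5: break
print(read_finger_gap(),read_grasp_force(),read_time_s())
E
```

```text
10.0 act 10.63 z 0.0404 F 0.15 Fz -0.90
17.0 act 16.37 z 0.0404 F -2.61 Fz 4.59
20.0 act 19.08 z 0.0404 F -2.04 Fz 6.69
22.0 act 20.79 z 0.0404 F -4.13 Fz 6.86
24.0 act 22.80 z 0.0404 F -3.71 Fz 5.83
26.0 act 24.32 z 0.0404 F -4.72 Fz 8.48
28.0 act 25.65 z 0.0404 F -6.24 Fz 10.63
30.0 act 27.07 z 0.0404 F -8.87 Fz 12.84
0.04289979928787224 83.04669141769409 25.35
```

```bash
python3 - <<'E'
from h import *
j=np.radians(2.1);X=np.array([np.cos(j),np.sin(j)]);t=np.array([.507,-.0822]);Q=q(np.pi+j)
for s,z in [(.030,.041),(.030,.0415),(.030,.042),(.030,.0425)]:
    p=t+s*X;movel([float(p[0]),float(p[1]),z],Q,speed=.02);pause(.15)
    F=np.mean([read_ft_force() for _ in range(4)],0);e=np.array(read_eef_pos());d=e[:2]-t
    print(z,f'act {d@X*1e3:.2f} lat {(d[1]*X[0]-d[0]*X[1])*1e3:.2f} z {e[2]:.4f} F {F@np.r_[X,0]:.2f} Fz {F[2]:.2f}',read_tcp_rot(),read_ft_torque())
    if F[2]<1: break
print(read_time_s())
import pickle
save('p1',read_camera('wrist'));save('ps1',read_camera('scene'))
A=cv2.resize(cv2.imread('pics/p1.png'),(440,330));B=cv2.resize(cv2.imread('pics/ps1.png')[220:310,260:358],(360,330),interpolation=cv2.INTER_CUBIC)
cv2.imwrite('pics/p1c.png',np.hstack([A,B]))
E
```

```text
0.041 act 27.10 lat -0.33 z 0.0405 F -5.90 Fz 7.47 [-0.0176  0.9998  0.0005 -0.0027] [-0.2642  1.1764 -0.299 ]
0.0415 act 27.33 lat -0.33 z 0.0405 F -5.20 Fz 1.73 [-0.0177  0.9998  0.0001 -0.0024] [-0.309   0.992  -0.2209]
0.042 act 28.75 lat 0.11 z 0.0412 F -4.28 Fz -3.29 [-0.0181  0.9998  0.0001 -0.0012] [-0.2388  0.8888 -0.2315]
26.55
```

View pics/p1c.png

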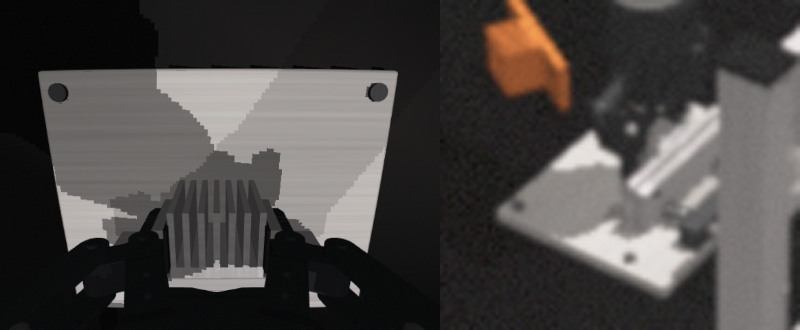

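Crop p1c shows the sink upright with its plate parallel to the fence and the two starting to touch. The force is about 4 N with the bed friction unloaded. I'll continue to 10 N.

```bash
python3 - <<'E'
from h import *
j=np.radians(2.1);X=np.array([np.cos(j),np.sin(j)]);t=np.array([.507,-.0822]);Q=q(np.pi+j)
def go(s,z,w=.15):
    p=t+s*X;movel([float(p[0]),float(p[1]),z],Q,speed=.02);pause(w)
    F=np.mean([read_ft_force() for _ in range(5)],0);e=np.array(read_eef_pos());d=e[:2]-t
    print(f'{s*1e3:.1f} {z} act {d@X*1e3:.2f} lat {(d[1]*X[0]-d[0]*X[1])*1e3:.2f} z {e[2]:.4f} F {F@np.r_[X,0]:.2f} Fz {F[2]:.2f}');return F@np.r_[X,0],F[2]
s,z=.030,.042
for _ in range(8):
    s+=.0015;F,fz=go(s,z)
    if fz>0: z+=.0004
    if fz<-4.5: z-=.0003
    if F<-9.3: break
for _ in range(4):
    if fz>-1: break
    z-=.0003;F,fz=go(s,z)
pause(.5);go(s,z,.5)
print(s,z,read_tcp_rot(),read_finger_gap(),read_time_s())
E
```

```text
31.5 0.042 act 30.27 lat 0.26 z 0.0415 F -4.82 Fz -3.74
33.0 0.042 act 31.40 lat 0.22 z 0.0415 F -6.87 Fz -2.59
34.5 0.042 act 32.54 lat 0.26 z 0.0415 F -7.17 Fz -2.19
36.0 0.042 act 33.62 lat 0.28 z 0.0415 F -8.16 Fz -0.60
37.5 0.042 act 34.73 lat 0.23 z 0.0415 F -8.67 Fz 1.30
39.0 0.0424 act 35.48 lat 0.26 z 0.0416 F -10.75 Fz 0.97
39.0 0.0428 act 35.12 lat 0.27 z 0.0416 F -8.02 Fz -1.57
0.03900000000000001 0.0428 [-0.0178  0.9998  0.0009 -0.0039] 0.04308030694728458 30.3
```

```bash
python3 - <<'E'
from h import *
j=np.radians(2.1);X=np.array([np.cos(j),np.sin(j)]);t=np.array([.507,-.0822]);Q=q(np.pi+j)
def go(s,z,w=.3):
    p=t+s*X;movel([float(p[0]),float(p[1]),z],Q,speed=.02);pause(w)
    F=np.mean([read_ft_force() for _ in range(5)],0);e=np.array(read_eef_pos());d=e[:2]-t
    print(f'{s*1e3:.1f} {z} act {d@X*1e3:.2f} lat {(d[1]*X[0]-d[0]*X[1])*1e3:.2f} z {e[2]:.4f} F {F@np.r_[X,0]:.2f} Fz {F[2]:.2f}');return F@np.r_[X,0],F[2]
z=.0428
for _ in range(5):
    z-=.0004;F,fz=go(.0395,z)
    if fz>3: break
pause(.5);go(.0395,z,.5)
print(read_finger_gap(),read_grasp_force(),read_time_s())
for c in('scene','top'): save('f_'+c,read_camera(c))
A=cv2.resize(cv2.imread('pics/f_scene.png')[215:305,270:370],(500,450),interpolation=cv2.INTER_CUBIC)
B=cv2.resize(cv2.imread('pics/f_top.png')[190:280,280:340],(300,450),interpolation=cv2.INTER_CUBIC)
cv2.imwrite('pics/fc.png',np.hstack([A,B]))
E
```

```text
39.5 0.0424 act 35.80 lat 0.23 z 0.0416 F -9.47 Fz 0.35
39.5 0.042 act 35.98 lat 0.27 z 0.0413 F -10.79 Fz 1.10
39.5 0.041600000000000005 act 36.11 lat 0.23 z 0.0411 F -10.81 Fz 1.61
39.5 0.04120000000000001 act 36.20 lat 0.19 z 0.0407 F -9.22 Fz 1.72
39.5 0.04080000000000001 act 36.27 lat 0.19 z 0.0406 F -10.99 Fz 3.98
39.5 0.04080000000000001 act 36.24 lat 0.20 z 0.0406 F -10.93 Fz 4.44
0.04311609150377468 82.76827454566956 34.3
```

View pics/fc.png

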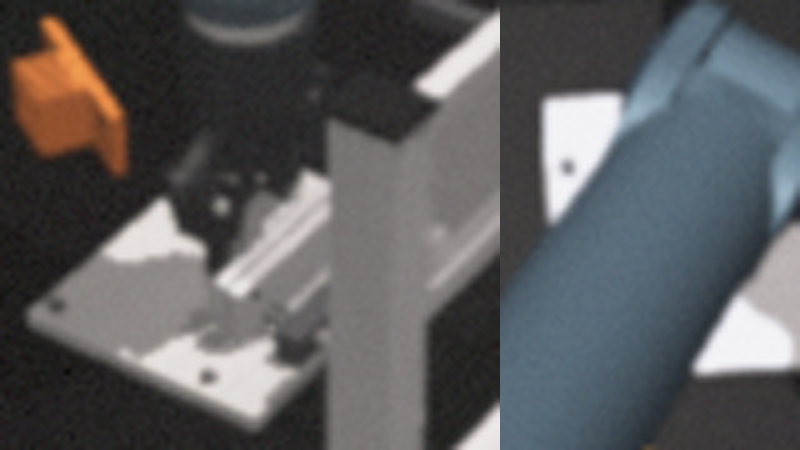

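```bash
python3 - <<'E'
from bench import *
print(sign_off(),read_ft_force(),read_time_s())
E
```

```text
the job is handed in; nothing more can be done
the job is handed in; nothing more can be done
```

I handed the job in at about 34 s with the sash up at its end stop and the plain aluminium heat sink gripped upright on the bed, pressed into the fence at about 10 N and centred to within about 1 mm by my measurements; the hand-in call gave no verdict.

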